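# Load the sample shuttle and run it home under the slotted exposure cover

### The arm

A 6-joint arm with a two-finger parallel gripper is mounted at the origin on a cart in front of the work surface, level with it; the furniture and walls round the work are solid. World frame = base frame: x ahead of the robot, y to its left, z up, the work surface at z = 0. Lengths are in m, angles in rad, forces in N, time in s.
With the tool pointing down it reaches from about 0.375 to 0.925 m from the base axis. Payload 5.7 kg.
Tool frame: the origin (TCP) lies midway between the tips of the shut fingers; the grasp point (between the pads) lies r.grip_point_offset behind it (r.grip_point_offset is the distance from the TCP to the grasp point, in m); z points along the fingers, y is the line along which they close (so a half turn about z gives the same grasp; the last joint's range is limited). The gripper opens to 88 mm and grips with 3 to 60 N. Pads are 20 mm wide; open, the fingers measure 115 mm over their backs; the gripper's body (75 mm by 178 mm) begins 61 mm behind the grasp point.
Start: joints at [1.208, 0.359, 1.51, -0, 1.272, -0.115], TCP at [0.147, 0.582, 0.2] pointing down, gripper open.
Joint ranges: [-2.97, 2.97], [-1.01, 2.36], [0.21, 2.38], [-0.96, 4.11], [0.2, 2.71], [-2.98, 2.98]. Speed limits (rad/s): [2.39, 2.39, 3.14, 3.14, 3.14, 3.14].

### API

Orientations are given as a unit quaternion [x, y, z, w].
In Python, from bench import r gives the robot as it stands. Calls block until the motion is done:
- r.move_to(position, orientation): joint-space move of the TCP to a pose.
- r.line_to(position, rotation=None, v=0.15): straight line of the TCP; rotation=None keeps the orientation; v is the mean speed in m/s.
- r.goto_joints(angles): joint-space move.
- r.gripper_to(opening, f_grip=None): finger opening in m; f_grip is the grip in N (None keeps the last); returns when the fingers have stopped.
- r.hold(seconds).
- r.ik(position, orientation): joint angles nearest the present ones, or None.
- r.get_obs(): the state.
- r.camera(name): name is "scene" or "side" or "wrist"; returns a dict with "pixels" (384x512x3 uint8, red, green, blue), "fx", "fy", "cx", "cy" (pixels), "D" ([k1, k2, p1, p2, k3] as OpenCV has them; the pictures are not rectified), "R" (3x3) and "t" (3): a world point X has camera coordinates R X + t; the wrist camera has in their place "hand_eye" (4x4, takes a point from camera to tool coordinates, whose origin is the TCP and whose axes are the flange's). Camera axes: x right, y down, z forward; pixel columns grow to the right and rows downward; lengths in m; the calibration is good to about 2 mm. A picture is of the moment at which its call begins: read the wrist's pose just before it. There is no depth.
A pose or a line that the arm cannot do raises r.Unreachable and nothing moves.
- r.close_job(): hands the job in; it is judged then, once.
The state is a dict: "time": time; "joint_pos": joint angles; "qvel": joint speeds; "effort": joint torques, N m; "ee_pos": TCP position; "eef_rot": TCP orientation; "force": force on the tool from outside, world axes, zero at the start; "moment": the same for the moment, N m; "opening": finger opening in m; "gripper_force": force on a finger pad.
Only numpy, scipy, OpenCV 4.12 (cv2) and the standard library are available. Lean on these libraries where they do the work, as an engineer would, in place of code of your own. Each camera call takes 0.05 s, during which the arm holds its last target. There are 200 camera calls.

### The job

Set the petri dish down flat between the four pins of the sample shuttle, then slide the loaded shuttle dish end first into the open end of the low exposure cover, its stem following the dog-leg slot in the roof, until the stem is fully home against the far end of the slot. Keep the dish level and between its pins, do not force the shuttle against the cover, and leave the other things where they are.

Things in the scene. Friction and masses are not known exactly. Their poses are not given: they have to be found in the camera images.
- dish: Lidded petri dish, 60 mm in diameter and 15 mm tall, standing on the worktop, about 0.04 kg. Origin at the centre of its underside, z up. It is held from above across its diameter.
- shuttle: Loose sample shuttle, about 0.35 kg: an aluminium plate 8 mm thick, flat on the worktop, with an upright round stem 14 mm in diameter (24 mm collar at its foot) that carries a grip block. Origin on the worktop under the stem's axis, z up. The plate reaches 45 mm either way in x, 25 mm behind the stem (+y) and 112 mm ahead of it (-y: the dish end, which enters the cover first).
- shuttle_grip (a point): Centre of the shuttle's grey grip block, 67 mm above the worktop on the stem's axis; same axes as the shuttle. The block is 24 mm along x, 30 mm along y and 30 mm high (52 to 82 mm above the worktop). Grip it from above across its 24 mm (fingers on the +x and -x faces) and slide the plate over the worktop.
- shuttle_nest (a point): Point on the plate's top face (8 mm above the worktop), 68 mm ahead (-y) of the stem, where the centre of the dish's underside belongs; same axes as the shuttle. Four pins, 8 mm in diameter and 7 mm high, stand round it at x = +-26, y = +-26 mm and leave the dish about 3 mm of play. The 44 mm gaps between pins leave room for fingers on the +x and -x sides.
- cover: Exposure cover: a low white hood fixed to the worktop, 162 mm (x) by 230 mm (y), roof 40 to 46 mm above the worktop; 4 mm high foot flanges reach 14 mm further out on both x sides. Origin on the worktop at its centre, z up. Open at its +y end, walls 6 mm thick on the other three sides. A slot in the roof, 22 mm wide, lets the 14 mm stem through; its course is given by the points cover_...
- cover_mouth (a point): Point on the worktop below the slot's first leg where it starts at the edge of the open end (cover x = -22, y = 115 mm); same axes as the cover. From here the slot runs straight in (-y) to cover_bend1.
- cover_bend1 (a point): Point on the worktop below the slot's first bend, where the centre lines of the first leg and of the cross leg meet (cover x = -22, y = 56 mm). From here the slot runs across (+x) to cover_bend2.
- cover_bend2 (a point): Point on the worktop below the slot's second bend, where the centre lines of the cross leg and of the last leg meet (cover x = 22, y = 56 mm). From here the slot runs in (-y) to its closed end.
- cover_home (a point): Point on the worktop where the stem's axis stands when the stem touches the closed end of the slot (cover x = 22, y = 12 mm).
- cover_port (a point): Point on the worktop below the middle of a round sensor port on the roof, 52 mm in diameter, which stands 16 mm above the roof (top 62 mm above the worktop): keep the fingers clear of it (cover x = 22, y = -60 mm).
- weighing_bottle: Small glass weighing bottle with lid, 42 mm in diameter, 58 mm tall, loose; leave it alone. Origin at the centre of its underside.
- media_bottle: Media bottle with a screw cap, 68 mm in diameter, 162 mm tall, loose; leave it alone. Origin at the centre of its underside.
Mind the look-alikes: they are no part of the job. Leave any black or yellow look-alike of the dish alone.

How it is judged:
By the outcome, as a careful person would: the job done as asked, in the order asked, and still so for the second after the job is handed in, with the robot touching nothing.
It also fails if it takes over 64 s, if anything falls off the work surface, if the arm or the gripper's body presses on something with over 40 N, if the wrist force passes 120 N, or if a joint passes its speed limit or range.

## Working session

There is one attempt and no reset: what is moved stays moved. The work goes in short steps, each a Python script; the robot and the scene stay as the last script left them, time stands still between calls to the robot, and variables do not carry over. Pictures are saved under pics/ and viewed, at most 14 in all, crops included, and the job is handed in when it is done.

```bash
ls; mkdir -p pics
python3 - <<'E'
from bench import r
import cv2,pickle
o=r.get_obs();print(o, r.grip_point_offset)
d={}
for n in("scene","side","wrist"):
    c=r.camera(n);d[n]=c;cv2.imwrite(f"pics/{n}0.png",c["pixels"][:,:,::-1])
    print(n,{k:v for k,v in c.items() if k!="pixels"})
pickle.dump((o,d),open("d0.pkl","wb"))
import numpy as np
cv2.imwrite("pics/both0.png",np.hstack([d[n]["pixels"][:,:,::-1] for n in("scene","side")]) if 0 else d["scene"]["pixels"][:,:,::-1])
E
```

```text
pics
{'time': 0.0, 'joint_pos': array([ 1.20791117e+00,  3.59507143e-01,  1.51142558e+00, -6.84833528e-06,
        1.27248784e+00, -1.15069960e-01]), 'qvel': array([ 0.00113865,  0.00050839, -0.00036633,  0.00048293, -0.00239606,
       -0.00072808]), 'effort': array([ 3.09439260e-03, -5.15377879e+01, -2.70735472e+01,  6.75258134e-02,
        3.48009006e-02, -1.20189179e-04]), 'ee_pos': array([0.14690432, 0.58098721, 0.19891096]), 'eef_rot': array([ 1.23589728e-01,  9.92332980e-01, -8.88756309e-04, -2.13162908e-04]), 'force': array([ 0.13347532, -0.35931023, -0.04939768]), 'moment': array([-0.03099646, -0.00377257,  0.03243155]), 'gripper_force': 0.0, 'opening': 0.08756128609044529} 0.0187
scene {'fx': 493.0658548389522, 'fy': 493.0658548389522, 'cx': 251.5270397002759, 'cy': 192.74994896831635, 'D': array([-0.10881091,  0.        ,  0.        ,  0.        ,  0.        ]), 'R': array([[ 0.89280937, -0.45039732, -0.00580384],
       [-0.25391629, -0.49260464, -0.83238644],
       [ 0.37204562,  0.74463611, -0.55416525]]), 't': array([-0.49177689,  0.2359001 ,  0.98490056])}
side {'fx'
[... 225 characters left out ...]
26 ],
       [-0.0157249 , -0.56460844, -0.82520908],
       [ 0.0263233 ,  0.82479131, -0.56482421]]), 't': array([-0.59050307,  0.11508351,  1.14028613])}
wrist {'fx': 302.19491135572457, 'fy': 302.19491135572457, 'cx': 259.43136080579654, 'cy': 189.19596553237952, 'D': array([-0.06959107,  0.        ,  0.        ,  0.        ,  0.        ]), 'hand_eye': array([[-4.03950344e-04, -9.58540057e-01, -2.84957532e-01,
         7.84214030e-02],
       [ 9.99999366e-01, -6.86769070e-04,  8.92573619e-04,
        -6.41596164e-04],
       [-1.05126759e-03, -2.84956991e-01,  9.58539727e-01,
        -1.85489720e-01],
       [ 0.00000000e+00,  0.00000000e+00,  0.00000000e+00,
         1.00000000e+00]])}
```

View pics/scene0.png

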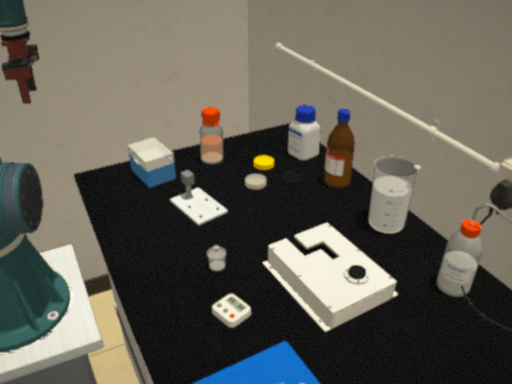

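View pics/side0.png

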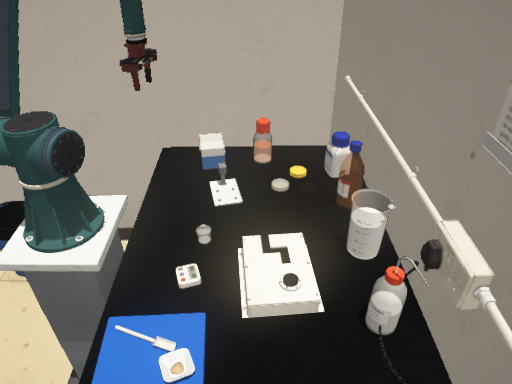

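The scene view shows the dish at (256,182), with the yellow look-alike at (263,162) and the black one at (290,176). The shuttle is at (198,206) with its stem at (187,183), and the cover at (330,272) with its slot opening towards +y. The weighing bottle is at (216,258). The side view shows the same layout: dish at (280,185), shuttle at (226,192), cover at (280,275).

```bash
cat > h.py <<'E'
import numpy as np,cv2
from scipy.spatial.transform import Rotation as Ro
def rays(c,px,obs=None):
    K=np.array([[c["fx"],0,c["cx"]],[0,c["fy"],c["cy"]],[0,0,1]])
    u=cv2.undistortPoints(np.array(px,float).reshape(-1,1,2),K,c["D"]).reshape(-1,2)
    d=np.c_[u,np.ones(len(u))]
    if "R" in c: R,t=c["R"],c["t"]; return -R.T@t, d@R
    T=np.eye(4);T[:3,:3]=Ro.from_quat(obs["eef_rot"]).as_matrix();T[:3,3]=obs["ee_pos"];T=T@c["hand_eye"]
    return T[:3,3], d@T[:3,:3].T
def plane(c,px,z,obs=None):
    o,d=rays(c,px,obs); return o+d*((z-o[2])/d[:,2])[:,None]
def blobs(m,amin=40):
    cs,_=cv2.findContours(m.astype(np.uint8),cv2.RETR_EXTERNAL,cv2.CHAIN_APPROX_NONE)
    return [k for k in cs if cv2.contourArea(k)>=amin]
def down(yaw): # tool y axis (closing line) along world dir at angle yaw; z down
    y=np.array([np.cos(yaw),np.sin(yaw),0]);z=np.array([0,0,-1.]);x=np.cross(y,z)
    return Ro.from_matrix(np.c_[x,y,z]).as_quat()
E
python3 - <<'E'
import pickle
from h import *
o,d=pickle.load(open("d0.pkl","rb"))
np.set_printoptions(precision=4,suppress=True)
for n in("scene","side"):
    c=d[n];hsv=cv2.cvtColor(c["pixels"],cv2.COLOR_RGB2HSV)
    m=(hsv[:,:,2]>110)
    for k in blobs(m,30):
        x,y,w,h=cv2.boundingRect(k)
        if y<120 or x<120 or w>200:continue
        q=cv2.boxPoints(cv2.minAreaRect(k))
        mu=cv2.moments(k)
        print(n,(x,y,w,h),cv2.contourArea(k),plane(c,[[mu['m10']/mu['m00'],mu['m01']/mu['m00']]],0.01)[0,:2])
        if w>25: print(plane(c,cv2.approxPolyDP(k,3,True).reshape(-1,2),.008)[:,:2].tolist() if w<70 else plane(c,cv2.approxPolyDP(k,3,True).reshape(-1,2),.046)[:,:2].round(3).tolist())
# manual points
print(plane(d["side"],[[280,184]],.015),plane(d["scene"],[[256,181]],.015))
for n,pt in(("scene",[[198,206],[187,175]]),("side",[[226,192],[222,167]])): print(plane(d[n],pt[:1],.008),plane(d[n],pt[1:],.082))
print(plane(d["side"],[[203,238]],0),plane(d["side"],[[291,281]],.062),plane(d["scene"],[[357,273]],.062))
E
```

```text
scene (193, 341, 127, 43) 2708.5 [ 0.3937 -0.3675]
[[0.445, -0.454], [0.435, -0.353], [0.262, -0.362]]
scene (212, 293, 39, 34) 828.0 [ 0.3983 -0.2127]
[[0.41639197045694376, -0.16818857034564827], [0.3787513893107903, -0.17749980163420664], [0.3648047840968795, -0.19476953046874157], [0.37462210464751555, -0.24033530482640297], [0.3862296885868668, -0.2518289423329527], [0.42728369852126735, -0.23832552986442324], [0.43562210375854205, -0.22169450272618052]]
scene (207, 245, 19, 26) 322.0 [ 0.435  -0.0555]
scene (262, 222, 136, 110) 7903.5 [ 0.6246 -0.2222]
[[0.699, -0.098], [0.604, -0.107], [0.608, -0.156], [0.65, -0.155], [0.649, -0.211], [0.635, -0.211], [0.633, -0.173], [0.59, -0.173], [0.58, -0.103], [0.537, -0.108], [0.52, -0.144], [0.499, -0.151], [0.513, -0.368], [0.69, -0.357], [0.692, -0.342], [0.714, -0.322]]
scene (170, 187, 58, 38) 1084.5 [0.4744 0.1494]
[[0.4188728704493347, 0.21597529025225493], [0.44469143427877866, 0.0807108319096761], [0.5305341350997139, 0.09788045747645391], [0.5063268209582155, 0.23625225444064202], [0.4814891741722661, 0.23229145100896953], [0.
[... 715 characters left out ...]
3, 20) 157.5 [0.8711 0.1642]
side (272, 178, 17, 13) 163.5 [0.6612 0.192 ]
side (209, 178, 34, 28) 641.0 [0.4797 0.1512]
[[0.5056863928147519, 0.23814494718696222], [0.47483215127953743, 0.23268554128095686], [0.4728490816232387, 0.20178877600737677], [0.4613734319161581, 0.22678129903206534], [0.4210812346368736, 0.21549448568294716], [0.4501906667398445, 0.08429224302248894], [0.5345548081523942, 0.10314254649733234]]
side (289, 165, 18, 13) 162.5 [0.7302 0.2738]
[[0.6611 0.1861 0.015 ]] [[0.656 0.181 0.015]]
[[0.473  0.1522 0.008 ]] [[0.4642 0.193  0.082 ]]
[[0.4816 0.1544 0.008 ]] [[0.4706 0.1907 0.082 ]]
[[ 0.425  -0.0604  0.    ]] [[ 0.6516 -0.2838  0.062 ]] [[ 0.6443 -0.284   0.062 ]]
```

Run:
```python
import pickle
from bench import r
from h import *
np.set_printoptions(precision=3,suppress=True)
d0=pickle.load(open("d0.pkl","rb"))[1]
print("black",plane(d0["scene"],[[290,176]],.015), "cap",plane(d0["side"],[[263,158]],0))
for y in(.19,.19+np.pi):
    for p in([.56,.14,.25],[.62,-.16,.25],[.47,.2,.06],[.65,-.21,.055]): print(y,r.ik(p,down(y)))
y=.19 
q=r.ik([.56,.14,.25],down(.19))
if q is None or abs(q[5])>2.6: y=.19+np.pi
p=r.get_obs()["ee_pos"]; r.line_to([p[0],p[1],.3],v=.3)
out=[]
for p,yy in(([.54,.10,.27],y),([.62,-.10,.26],y-.12)):
    r.move_to(p,down(yy)); r.hold(.3)
    o=r.get_obs();c=r.camera("wrist");out.append((o,c));cv2.imwrite(f"pics/w{len(out)}.png",c["pixels"][:,:,::-1])
pickle.dump(out,open("d1.pkl","wb"));print(r.get_obs()["time"],y)
```

```text
black [[0.752 0.161 0.015]] cap [[0.611 0.387 0.   ]]
0.19 [ 0.125  0.285  1.492 -0.     1.364 -0.065]
0.19 [-0.36   0.38   1.351 -0.     1.411 -0.55 ]
0.19 [ 0.267  0.41   1.852 -0.     0.88   0.077]
0.19 [-0.414  0.615  1.455 -0.     1.071 -0.604]
3.331592653589793 None
3.331592653589793 [-0.36   0.38   1.351 -0.     1.411  2.591]
3.331592653589793 None
3.331592653589793 [-0.414  0.615  1.455 -0.     1.071  2.538]
4.425 0.19
```

View pics/w1.png

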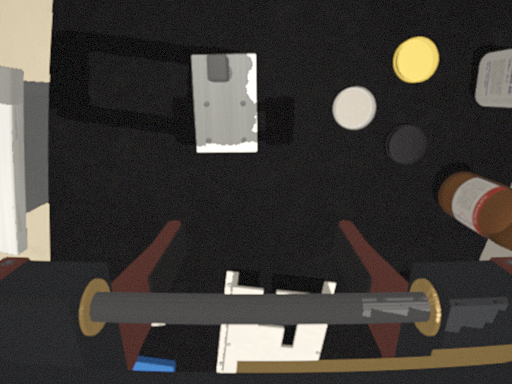

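View pics/w2.png

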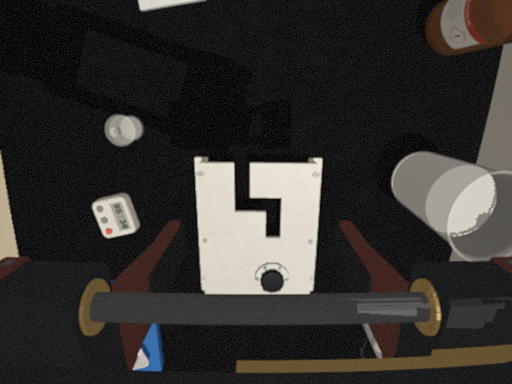

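w1: the shuttle plate corners are at about (192,55), (256,53), (257,152) and (197,153), and its block is at (217,68). The dish is at (354,108), the black look-alike at (406,144) and the yellow one at (416,60). w2: the slot runs (242,162)→(242,204)→(273,204)→(273,236), and the port is at (272,279).

```bash
cat >> h.py <<'E'
def fit2(model,meas):
    A,B=np.array(model,float),np.array(meas)[:,:2]; a,b=A.mean(0),B.mean(0)
    H=(A-a).T@(B-b); th=np.arctan2(H[0,1]-H[1,0],H[0,0]+H[1,1])
    R=np.array([[np.cos(th),-np.sin(th)],[np.sin(th),np.cos(th)]]); t=b-R@a
    return th,t,np.abs(A@R.T+t-B).max(1)
def near(corners,approx):
    return [corners[np.argmin(np.hypot(*(corners-np.array(a)).T))] for a in approx]
E
python3 - <<'E'
import pickle
from h import *
np.set_printoptions(precision=4,suppress=True)
(o1,c1),(o2,c2)=pickle.load(open("d1.pkl","rb"))
def sub(c,pts):
    g=cv2.cvtColor(c["pixels"],cv2.COLOR_RGB2GRAY)
    p=np.array(pts,np.float32).reshape(-1,1,2)
    return cv2.cornerSubPix(g,p,(4,4),(-1,-1),(3,40,.01)).reshape(-1,2)
s=[(235,162),(249,162),(249,198),(281,198),(281,236),(266,236),(266,211),(235,211)]
mod=[(-33,115),(-11,115),(-11,67),(33,67),(33,5),(11,5),(11,45),(-33,45)]
q=sub(c2,s);print(q.tolist())
P=plane(c2,q,.046,o2);print(fit2(np.array(mod)/1e3,P),P[:,:2].tolist())
s=[(192,55),(256,53),(257,152),(197,153)];mod=[(-45,25),(45,25),(45,-112),(-45,-112)]
q=sub(c1,s);print(q.tolist());print(fit2(np.array(mod)/1e3,plane(c1,q,.008,o1)))
hsv=cv2.cvtColor(c1["pixels"],cv2.COLOR_RGB2HSV)
for k in blobs(hsv[:,:,2]>90,200):
    x,y,w,h=cv2.boundingRect(k)
    if w<70 and y<160: print(x,y,w,h,cv2.contourArea(k))
    if 320<x<345 and y<110: e=cv2.minEnclosingCircle(k);print(e,plane(c1,[e[0]],.012,o1))
for nm,p in(("yel",(416,60)),("blk",(406,144))): print(nm,plane(c1,[p],.012,o1))
print("bottle",plane(c2,[(124,130)],.03,o2)); print("blocktop",plane(c1,[(217,68)],.082,o1))
cv2.imwrite("pics/z.png",cv2.resize(c1["pixels"][40:165,180:380,::-1],None,fx=4,fy=4))
E
```

```text
[[233.71868896484375, 161.931396484375], [249.23648071289062, 162.16925048828125], [249.3970489501953, 197.5014190673828], [280.54034423828125, 198.02671813964844], [279.37310791015625, 236.33389282226562], [265.4676513671875, 236.13059997558594], [265.5757751464844, 211.0145721435547], [234.8287811279297, 210.36610412597656]]
(np.float64(0.06224529355904038), array([ 0.6249, -0.2165]), array([0.0005, 0.0006, 0.0019, 0.0023, 0.0012, 0.0015, 0.0004, 0.001 ])) [[0.5853508948889468, -0.10355228374106192], [0.6062009884353239, -0.10240593196163256], [0.6095161930221471, -0.15226338321030014], [0.6528182375139551, -0.14994928647515132], [0.6565044420767002, -0.20828686264413238], [0.636365539526006, -0.2093768958410699], [0.6335173202997824, -0.17064955407327864], [0.5901958555268025, -0.17277484201894527]]
[[190.6237335205078, 54.461849212646484], [255.65061950683594, 53.23385238647461], [256.74188232421875, 151.43202209472656], [196.22091674804688, 152.05059814453125]]
(np.float64(0.1983474826593497), array([0.4687, 0.2043]), array([0.0001, 0.0001, 0.0002, 0.0003]))
332 86 44 44 1464.0
((353.70635986328125, 107.29364776611328), 22.6137752532959) [[0.6595 0.1935 0.012 ]]
191 53 67 100 6150.5
475 49 37 59 1784.5
393 36 47 47 1681.0
0 0 53 262 12537.5
yel [[0.7296 0.2745 0.012 ]]
blk [[0.7515 0.1582 0.012 ]]
bottle [[ 0.4306 -0.0724  0.03  ]]
blocktop [[0.4695 0.2034 0.082 ]]
```

View pics/z.png

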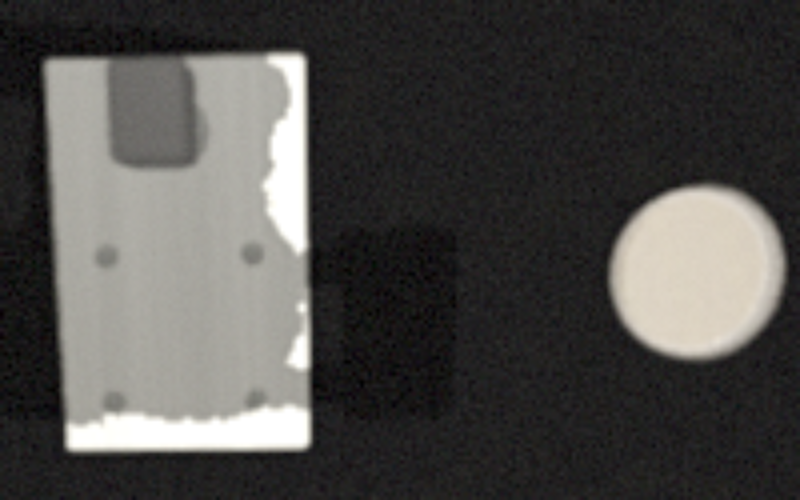

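The enlarged crop shows all four pins and the plate corners clearly, and the shuttle fit is good to 0.3 mm. Next I take one closer look at the slot, then pick the dish.

```bash
cat >> h.py <<'E'
def project(c,obs,X):
    T=np.eye(4);T[:3,:3]=Ro.from_quat(obs["eef_rot"]).as_matrix();T[:3,3]=obs["ee_pos"]
    W=np.linalg.inv(T@c["hand_eye"]); K=np.array([[c["fx"],0,c["cx"]],[0,c["fy"],c["cy"]],[0,0,1]])
    return cv2.projectPoints(np.array(X,float),cv2.Rodrigues(W[:3,:3])[0],W[:3,3],K,c["D"])[0].reshape(-1,2)
def to_w(pose,p):
    th,t=pose;c,s=np.cos(th),np.sin(th); return np.array([[c,-s],[s,c]])@np.array(p)+t
E
python3 - <<'E'
import pickle
from bench import r
from h import *
np.set_printoptions(precision=4,suppress=True)
r.move_to([.615,-.20,.17],down(.062));r.hold(.3)
o=r.get_obs();c=r.camera("wrist");pickle.dump((o,c),open("d2.pkl","wb"))
mod=np.array([(-33,115),(-11,115),(-11,67),(33,67),(33,5),(11,5),(11,45),(-33,45)])/1e3
X=[[*to_w((.0622,np.array([.6249,-.2165])),m),.046] for m in mod]
q=project(c,o,X)
g=cv2.cvtColor(c["pixels"],cv2.COLOR_RGB2GRAY)
q2=cv2.cornerSubPix(g,q.astype(np.float32).reshape(-1,1,2),(6,6),(-1,-1),(3,40,.01)).reshape(-1,2)
print(np.c_[q,q2]);P=plane(c,q2,.046,o);print(fit2(mod,P))
im=c["pixels"][:,:,::-1].copy()
for a in q2: cv2.circle(im,tuple(int(round(v)) for v in a),2,(0,0,255),-1)
cv2.imwrite("pics/w3.png",cv2.resize(im[50:250,150:370],None,fx=3,fy=3)[:600])
d=[.6595,.1935]
r.move_to([*d,.12],down(.2)); r.line_to([*d,.004],v=.12)
print(r.get_obs()["force"]); r.gripper_to(.05,10); o=r.get_obs();print(o["opening"],o["gripper_force"],o["force"],o["ee_pos"])
r.line_to([*d,.11],v=.2);o=r.get_obs();print(o["opening"],o["time"])
E
```

```text
[[233.8143  79.7478 234.2623  80.6175]
 [256.3248  79.7144 255.9735  80.7366]
 [256.4058 129.2034 256.4419 128.4387]
 [299.653  129.3039 298.5928 130.9324]
 [297.5234 187.7883 296.3766 187.3738]
 [277.0401 187.7841 278.1221 187.5224]
 [277.6924 150.7047 276.9134 150.8029]
 [235.1957 150.6936 236.0132 150.3713]]
(np.float64(0.061094773337780156), array([ 0.6247, -0.2167]), array([0.0006, 0.0008, 0.001 , 0.0015, 0.0011, 0.0013, 0.0007, 0.001 ]))
[ 0.318  -1.463  -0.2845]
0.05001235719173396 0.0 [ 0.0757  0.2759 -0.0673] [0.6595 0.1935 0.004 ]
0.05020784057310275 9.4083
```

View pics/w3.png

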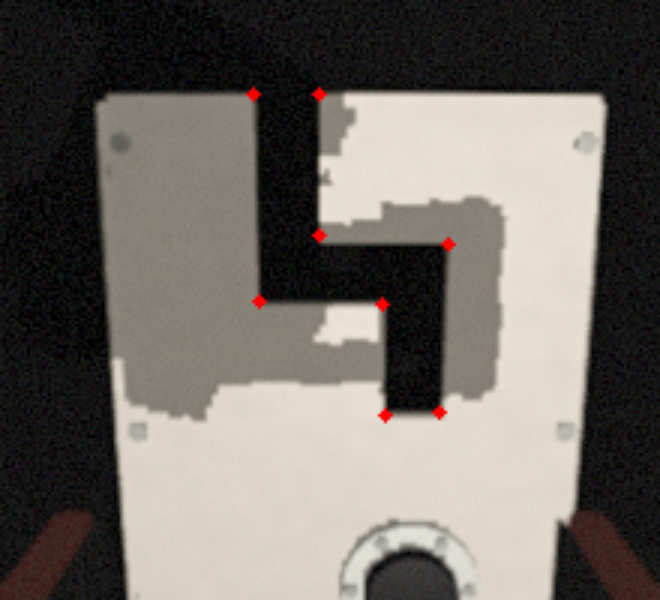

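The slot corners agree to about 1 mm. The gripper closed to 50 mm with no grip force, so the dish was missed. I need to look.

Run:
```python
import pickle
from bench import r
from h import *
np.set_printoptions(precision=4,suppress=True)
o=r.get_obs();c=r.camera("wrist");s=r.camera("side");pickle.dump((o,c,s),open("d3.pkl","wb"))
cv2.imwrite("pics/w4.png",np.hstack([cv2.resize(c["pixels"],(400,300)),cv2.resize(s["pixels"][120:270,180:380],(400,300))])[:,:,::-1])
hsv=cv2.cvtColor(c["pixels"],cv2.COLOR_RGB2HSV)
for k in blobs(hsv[:,:,2]>90,200):
    e=cv2.minEnclosingCircle(k);print(e,cv2.contourArea(k),plane(c,[e[0]],.012,o))
```

```text
((314.0, 367.0), 159.02841186523438) 4006.0 [[ 0.77   -0.0217  0.012 ]]
((358.0, 308.5), 28.93537139892578) 511.0 [[0.7966 0.0718 0.012 ]]
((160.5, 308.5), 28.85317611694336) 516.0 [[0.5779 0.0274 0.012 ]]
((261.0, 183.42857360839844), 31.223453521728516) 2937.0 [[0.6599 0.1934 0.012 ]]
((14.5, 145.0), 23.900936126708984) 1027.5 [[0.414 0.184 0.012]]
((76.0, 174.5), 83.0136489868164) 10567.5 [[0.4788 0.1662 0.012 ]]
((489.0, 150.5), 54.16881561279297) 4880.0 [[0.8728 0.271  0.012 ]]
((352.5950012207031, 112.66558074951172), 35.164520263671875) 3617.0 [[0.7288 0.2761 0.012 ]]
((41.45783233642578, 4.0), 41.65045166015625) 544.0 [[0.4378 0.316  0.012 ]]
```

View pics/w4.png

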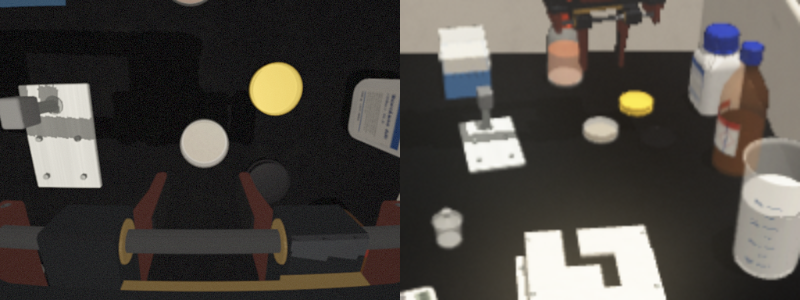

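The dish is undisturbed at (.660,.193), with the hand centred above it. I'll check the real fingertip height against the side view.

Run:
```python
import pickle
from bench import r
from h import *
np.set_printoptions(precision=4,suppress=True)
o,c,s=pickle.load(open("d3.pkl","rb"));sc=r.camera("scene")
print(r.get_obs()["opening"],o["ee_pos"])
for n,v in(("side",s),("scene",sc)):
    K=np.array([[v["fx"],0,v["cx"]],[0,v["fy"],v["cy"]],[0,0,1]])
    y=np.array([np.cos(.2),np.sin(.2),0])
    for z in(.11,.1287):
        X=np.array(o["ee_pos"])*[1,1,0]+[0,0,z]
        X=np.array([X-y*.025,X,X+y*.025])
        print(n,z,cv2.projectPoints(X,cv2.Rodrigues(v["R"])[0],v["t"],K,v["D"])[0].reshape(-1,2).tolist())
a=cv2.resize(s["pixels"][90:200,230:350],(480,440),interpolation=cv2.INTER_CUBIC);b=cv2.resize(sc["pixels"][90:200,210:290],(320,440),interpolation=cv2.INTER_CUBIC)
cv2.imwrite("pics/z2.png",np.hstack([a,b])[:,:,::-1])
```

```text
0.04980577489674715 [0.6588 0.1934 0.1093]
side 0.11 [[272.51642753405633, 159.16973579380635], [280.0143786637971, 158.2943080651671], [287.4513438952873, 157.4279322567844]]
side 0.1287 [[272.62579619936133, 154.08889423803936], [280.18529136459443, 153.2267234725187], [287.6826711184307, 152.37396774234912]]
scene 0.11 [[247.38036156061312, 151.24682698222358], [254.78922434650104, 148.4041622776945], [262.05276203008117, 145.6196239203871]]
scene 0.1287 [[247.30665419306456, 144.9798911502101], [254.77326921518633, 142.17841842036407], [262.09208331365807, 139.43514092410237]]
```

View pics/z2.png

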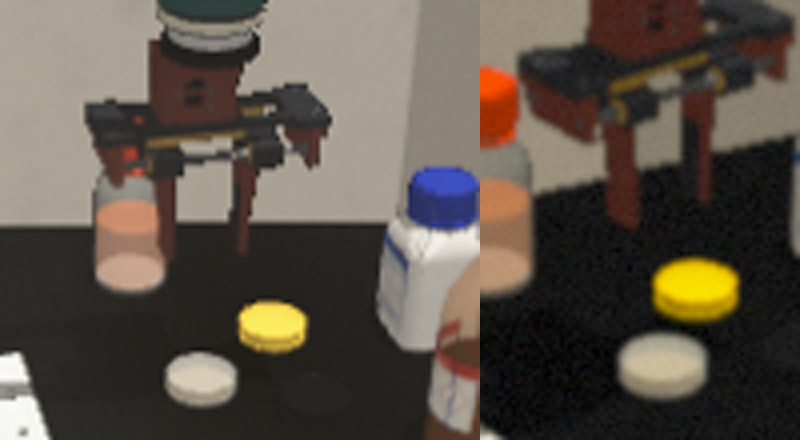

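The tips are about 3.5–5 px higher than predicted in both fixed views. When open, the fingertips stand about 14 mm behind the nominal TCP, so the fingers closed just above the dish. The grasp point is the right reference, so I'll descend lower and watch the force.

Run:
```python
from bench import r
from h import *
np.set_printoptions(precision=4,suppress=True)
d=[.6597,.1935]
r.gripper_to(.08,10)
r.line_to([*d,.006],v=.15); f0=r.get_obs()["force"]
for z in(.001,-.003,-.006,-.008,-.0095):
    r.line_to([*d,z],v=.05);f=r.get_obs()["force"]-f0
    if abs(f[2])>3: print("touch",z,f);r.line_to([*d,z+.002],v=.05);break
r.gripper_to(.05,12);o=r.get_obs();print(o["opening"],o["gripper_force"],o["force"],o["ee_pos"])
if o["opening"]>.055:
    zp=o["ee_pos"][2]; r.line_to([*d,.08],v=.2); o=r.get_obs();print(zp,o["opening"],o["gripper_force"])
    n=to_w((.1983,np.array([.4687,.2043])),[0,-.068]);print(n)
    r.line_to([*n,.08],down(.1983),v=.25); r.hold(.2)
    o=r.get_obs();c=r.camera("wrist");import pickle;pickle.dump((o,c,r.camera("scene")),open("d4.pkl","wb"))
    cv2.imwrite("pics/w5.png",c["pixels"][:,:,::-1]);print(o["ee_pos"],o["opening"],o["time"])
```

```text
0.05879209842850711 11.999901831150055 [-0.0704  0.4814 -0.2099] [ 0.6598  0.1935 -0.0095]
-0.009468752240040769 0.059219127915858503 11.999982744455338
[0.4821 0.1376]
[0.4836 0.1379 0.0799] 0.058957286785046886 14.475
```

View pics/w5.png

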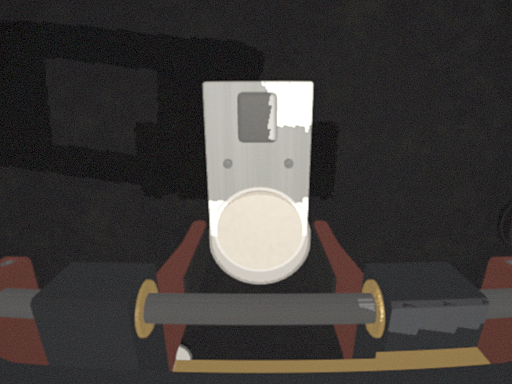

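The dish is held level over the nest end. The front pins are at (228,163) and (289,163), and the plate's rear corners at (203,83) and (313,82).

Run:
```python
import pickle
from h import *
np.set_printoptions(precision=4,suppress=True)
o,c,s=pickle.load(open("d4.pkl","rb"))
pose=(.1983,np.array([.4687,.2043]))
g=cv2.cvtColor(c["pixels"],cv2.COLOR_RGB2GRAY)
p=cv2.cornerSubPix(g,np.array([[[204,83]],[[312,82]]],np.float32),(4,4),(-1,-1),(3,40,.01)).reshape(-1,2)
A=plane(c,p,.008,o); pins=[]
for x,y in((228,163),(289,163)):
    w=g[y-8:y+9,x-8:x+9].astype(float); m=np.clip(np.median(w)-15-w,0,None); yy,xx=np.mgrid[-8:9,-8:9]
    pins.append((x+(m*xx).sum()/m.sum(),y+(m*yy).sum()/m.sum()))
B=plane(c,pins,.015,o); print(p,pins,A,B)
print(fit2([(-.045,.025),(.045,.025),(-.026,-.042),(.026,-.042)],np.r_[A,B]))
hsv=cv2.cvtColor(c["pixels"],cv2.COLOR_RGB2HSV)
# lid: warm tint
m=((hsv[:,:,1]>18)&(hsv[:,:,2]>150)); m[:,:210]=0;m[:,310:]=0;m[:180]=0;m[290:]=0
k=max(blobs(m),key=cv2.contourArea);e=cv2.minEnclosingCircle(k);print(e,plane(c,[e[0]],.08+.0095+.015,o),cv2.fitEllipse(k))
```

```text
[[202.4604  81.8109]
 [312.4826  81.3555]] [(np.float64(227.19482758620688), np.float64(163.24885057471263)), (np.float64(288.0512978986403), np.float64(163.0778739184178))] [[0.4198 0.2195 0.008 ]
 [0.5073 0.2374 0.008 ]] [[0.4515 0.1585 0.015 ]
 [0.5018 0.1687 0.015 ]]
(np.float64(0.20023145745893312), array([0.4684, 0.2043]), array([0.0005, 0.0004, 0.0005, 0.0005]))
((259.4294128417969, 230.5), 42.92450714111328) [[0.4822 0.1429 0.1045]] ((259.3591613769531, 229.4623565673828), (79.25133514404297, 84.89363098144531), 90.25227355957031)
```

Run:
```python
from bench import r
from h import *
import pickle
np.set_printoptions(precision=4,suppress=True)
q=down(.1995);n=np.array([.4820,.1371])
r.line_to([*n,.02],q,v=.12); r.hold(.2); f0=r.get_obs()["force"]; print(r.get_obs()["ee_pos"])
for z in(.010,.005,.002,.0005,-.0008):
    r.line_to([*n,z],v=.04);f=r.get_obs()["force"]-f0;print(z,f)
    if f[2]>2.5: break
r.gripper_to(.074);r.hold(.1)
r.line_to([*n,.10],v=.2)
p=[.46,.17,.16]
r.move_to([.475,.13,.17],q);r.hold(.2)
o=r.get_obs();c=r.camera("wrist");pickle.dump((o,c,r.camera("scene")),open("d5.pkl","wb"))
cv2.imwrite("pics/w6.png",c["pixels"][:,:,::-1]);print(o["time"],o["ee_pos"],o["force"])
```

```text
[0.4828 0.1372 0.0208]
0.01 [-0.2861 -1.1115 -0.1505]
0.005 [-0.0838 -0.7449 -0.6942]
0.002 [-0.4744 -1.231  -0.2645]
0.0005 [-0.5562 -0.2646 -0.0367]
-0.0008 [-1.023   0.0677  0.8536]
18.65 [0.4735 0.1299 0.168 ] [-0.5544 -0.4338 -0.2131]
```

View pics/w6.png

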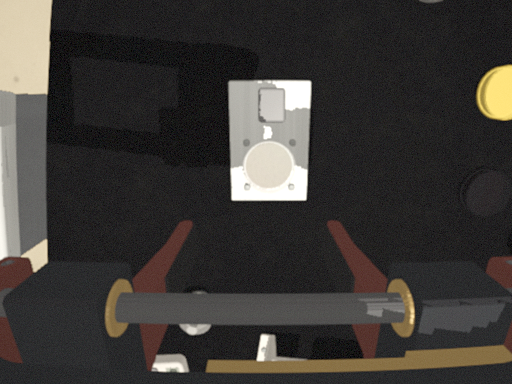

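The dish at (268,165) sits centred among the pins at (246,142), (292,142), (247,186) and (291,186). Next I refit the shuttle, grip the block and slide to a point in front of the mouth.

Run:
```python
from bench import r
from h import *
import pickle
np.set_printoptions(precision=4,suppress=True)
o,c,_=pickle.load(open("d5.pkl","rb"))
g=cv2.cvtColor(c["pixels"],cv2.COLOR_RGB2GRAY)
p=cv2.cornerSubPix(g,np.array([[[229,81]],[[310,81]],[[307,200]],[[231,200]]],np.float32),(4,4),(-1,-1),(3,40,.01)).reshape(-1,2)
th,t,e=fit2(np.array([(-45,25),(45,25),(45,-112),(-45,-112)])/1e3,plane(c,p,.008,o));print(th,t,e)
if abs(th-.2)>.02 or np.abs(t-[.4685,.2043]).max()>.003: raise SystemExit("odd")
q=down(th);z=.0513
r.gripper_to(.06); r.move_to([*t,.13],q); r.line_to([*t,.085],v=.12);r.hold(.2);f0=r.get_obs()["force"]
r.line_to([*t,z],v=.08); print(r.get_obs()["force"]-f0)
r.gripper_to(.015,30);o=r.get_obs();print(o["opening"],o["gripper_force"],o["force"],o["ee_pos"])
if .02<o["opening"]<.03:
    C=(.0615,np.array([.6247,-.2166]))
    w=to_w(C,[-.022,.255]); r.line_to([*w,z],down(.0615),v=.07);r.hold(.3)
    o=r.get_obs();print(w,o["ee_pos"],o["force"],o["opening"],o["time"])
    c=r.camera("wrist");s=r.camera("scene");sd=r.camera("side");pickle.dump((o,c,s,sd),open("d6.pkl","wb"))
    cv2.imwrite("pics/w7.png",np.hstack([cv2.resize(c["pixels"],(400,300)),cv2.resize(sd["pixels"][150:330,170:410],(400,300))])[:,:,::-1])
```

```text
0.19985919453141743 [0.4686 0.2042] [0.0002 0.0001 0.0001 0.0001]
[-0.4234 -0.2635  0.0474]
0.02391612567902035 30.00027358531952 [-0.1787  0.0256  0.2603] [0.4687 0.2043 0.0514]
[0.5871 0.0366] [0.5861 0.037  0.0514] [-4.0208  4.2515  6.3864] 0.023187889747393414 24.9667
```

View pics/w7.png

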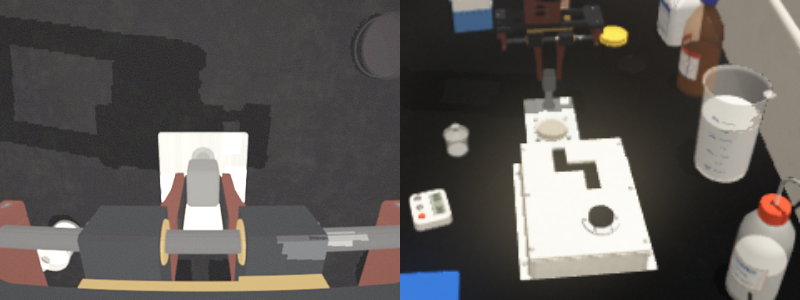

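The loaded shuttle is gripped in front of the cover. The wrist view has its rear corners at about (202,169) and (317,169), and the dish is still between its pins in the side view. I slide in with a force watch.

```bash
cat >> h.py <<'E'
C=(.0615,np.array([.6247,-.2166]))
def slide(r,a,b,z,v=.06,step=.015,fmax=14,off=np.zeros(2)):
    a,b=np.array(a),np.array(b);k=max(1,int(np.ceil(np.hypot(*(b-a))/step)));F=[]
    for i in range(1,k+1):
        r.line_to([*to_w(C,a+(b-a)*i/k+off),z],down(C[0]),v=v);o=r.get_obs()
        c,s=np.cos(C[0]),np.sin(C[0]);f=o["force"];fc=np.array([c*f[0]+s*f[1],-s*f[0]+c*f[1],f[2]]);F.append(fc.round(1).tolist())
        if np.hypot(*fc[:2])>fmax: print("STOP",i,k);print(F);return False
    print(F,(np.array([[c,s],[-s,c]])@(o["ee_pos"][:2]-C[1])).round(4),o["ee_pos"][2].round(4),round(o["time"],1));return True
E
python3 - <<'E'
from bench import r
from h import *
import pickle
np.set_printoptions(precision=4,suppress=True)
o,c,_,_=pickle.load(open("d6.pkl","rb"))
g=cv2.cvtColor(c["pixels"],cv2.COLOR_RGB2GRAY)
p=cv2.cornerSubPix(g,np.array([[[203,170]],[[316,170]]],np.float32),(4,4),(-1,-1),(3,40,.01)).reshape(-1,2)
A=plane(c,p,.008,o);print(p,fit2([(-.045,.025),(.045,.025)],A),o["ee_pos"])
z=.052
if slide(r,(-.022,.255),(-.022,.135),z,v=.07,step=.03):
    r.hold(.2);o=r.get_obs();print(o["force"])
    cs=[r.camera(n) for n in("wrist","scene","side")];pickle.dump((o,cs),open("d7.pkl","wb"))
    s=cs[2]["pixels"][190:310,210:340]
    cv2.imwrite("pics/w8.png",np.hstack([cv2.resize(cs[1]["pixels"][170:330,230:410],(400,356)),cv2.resize(s,(386,356))])[:,:,::-1])
E
```

```text
[[202.7474 169.4917]
 [316.6509 170.2824]] (np.float64(0.053927111293161446), array([0.5858, 0.0376]), array([0.0007, 0.0007])) [0.5861 0.037  0.0514]
[[-0.2, 0.2, -4.0], [-0.4, -0.9, -3.9], [0.2, -0.9, -3.2], [-0.2, 0.1, -3.2]] [-0.0221  0.1345] 0.0519 27.4
[-0.8208  0.4429 -3.3035]
```

View pics/w8.png

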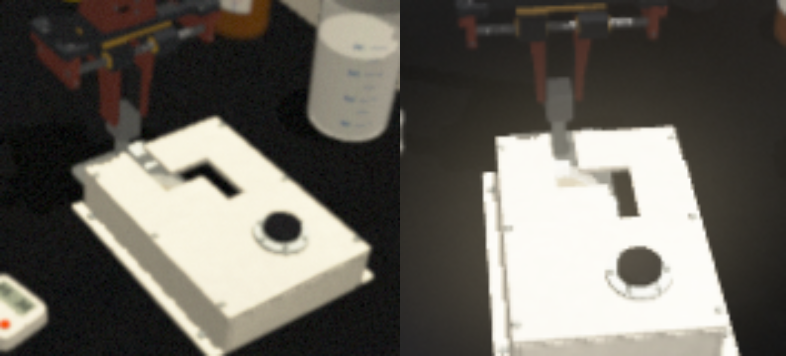

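The stem stands in line with the slot mouth in both views, and the dish is already under the roof. Forces show only the shuttle's own weight, so I continue through the bends and creep to the end.

Run:
```python
from bench import r
from h import *
z=.0517
ok=slide(r,(-.022,.135),(-.022,.056),z) and (r.hold(.2) or True) and slide(r,(-.022,.056),(.022,.056),z) and (r.hold(.2) or True) and slide(r,(.022,.056),(.022,.014),z)
if ok:
    r.hold(.2);y=.014
    while y>.006:
        y-=.001
        ok=slide(r,(.022,y+.001),(.022,y),z,v=.02,fmax=7)
        if not ok: break
print(r.get_obs()["force"],r.get_obs()["time"])
```

```text
[[1.1, -0.4, -4.0], [0.2, -0.8, -3.6], [-0.4, -0.3, -3.3], [0.7, -1.3, -2.8], [0.1, -0.6, -2.2], [0.4, -0.2, -3.9]] [-0.022   0.0553] 0.0516 30.0
[[0.3, 0.0, -3.1], [0.9, -0.7, -3.6], [0.7, -0.5, -2.8]] [0.0224 0.056 ] 0.0516 31.3
[[-0.1, -0.7, -3.3], [0.7, -0.4, -2.9], [0.5, -0.4, -4.5]] [0.022  0.0133] 0.0516 32.7
[[-0.5, 1.9, -2.6]] [0.022  0.0133] 0.0517 33.1
[[0.1, 1.5, -1.0]] [0.022  0.0121] 0.0517 33.4
[[-0.2, 0.4, -2.7]] [0.022  0.0109] 0.0517 33.6
[[0.1, 4.5, -1.3]] [0.022  0.0108] 0.0517 33.9
STOP 1 1
[[0.9, 7.0, -0.2]]
[ 0.43872665  7.02351556 -0.17659405] 34.1417
```

Contact builds smoothly at cover y ≈ 10.8 mm, so the stem is home. I lower onto the worktop, release, retreat and check.

Run:
```python
from bench import r
from h import *
w=to_w(C,[.022,.0095])
r.line_to([*w,.0513],v=.01);print(r.get_obs()["force"])
r.gripper_to(.05);r.hold(.1)
r.line_to([*w,.15],v=.15)
w=to_w(C,[.01,-.02]);r.line_to([*w,.2],v=.2);r.hold(.3)
o=r.get_obs();c=r.camera("wrist");s=r.camera("scene");print(o["time"],o["force"],o["ee_pos"])
cv2.imwrite("pics/w9.png",np.hstack([cv2.resize(c["pixels"][30:240,120:400],(400,300)),cv2.resize(s["pixels"][140:350,190:470],(400,300))])[:,:,::-1])
```

```text
[-0.80245194  6.56837961  0.72525297]
36.6583 [-0.11218565  0.01343285 -0.86220376] [ 0.63541608 -0.23506406  0.1986871 ]
```

View pics/w9.png

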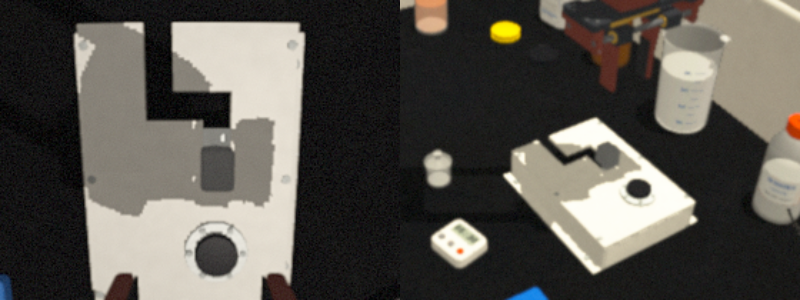

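The block now stands over the closed end of the last leg (left view, (218,168)). The bottle and the look-alikes are untouched.

```bash
python3 -c "
from bench import r
print(r.close_job())"
```

```text
the job is handed in; nothing more can be done
None
```

The job is handed in at about 37 s: the dish was set between its four pins and the shuttle slid through the dog-leg until the stem met the end of the slot with about 7 N. The dish was last seen between its pins just before entering the cover; it can't be seen under the roof.

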